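# Reset the stop of a gaping caddy flap and lock it again

## Robot

A 6-joint arm with a two-finger parallel gripper is mounted at the origin on the work surface. World frame = base frame: x ahead of the robot, y to its left, z up, the work surface at z = 0. Lengths are in m, angles in degrees, forces in N, time in s.
With the tool pointing down it reaches from about 0.25 to 0.725 m from the base axis. Payload 9.7 kg.
Tool frame: the origin (TCP) lies midway between the tips of the shut fingers; the grasp point (between the pads) lies bot.tcp_to_grasp behind it (bot.tcp_to_grasp is the distance from the TCP to the grasp point, in m); z points along the fingers, y is the direction in which the jaws open and shut (so a half turn about z gives the same grasp; the last joint's range is limited). The gripper opens to 85 mm and grips with 20 to 120 N. Pads are 22 mm wide; open, the fingers measure 114 mm over their backs; the gripper's body (76 mm by 85 mm) begins 54 mm behind the grasp point. The pads swing forward as they close: fully open they stand 13 mm farther back than shut.
Start: joints at [70.187, 4.979, 10.078, 95.1, 0, 90], TCP at [0.186, 0.517, 0.231] pointing down, gripper open.
Joint ranges: [-179.16, 179.16], [-48.56, 103.87], [-65.8, 70.77], [-126.05, 130.52], [-82.76, 87.17], [-180, 180]. Speed limits (degrees/s): [127.2, 127.2, 147.25, 180, 180, 180].

## Interface

Orientations are given as [roll, pitch, yaw] about the fixed x, y, z axes, in that order (R = Rz(yaw) Ry(pitch) Rx(roll)).
In Python, from workcell import bot gives the robot as it stands.
- The arm moves only by the tool servo_tool, never from a script. Its argument "motion" is a list of rows, each an object with "fingers": the closure in counts, from 0 (fully open) to 255 (shut); "offset": the shift along the tool's x, y, z in cm, a list of three; "delta_rot": the turn, a rotation vector about the tool's x, y, z in degrees, a list of three. A call has 1 to 8 rows; each row shifts and turns the commanded pose from where the row before left it, along the tool's axes as they then stand; what a row does not reach is not made up. A row lasts 1/8 s, in which the tool goes at most 62.5 mm and 10.7 degrees, less where a joint would pass 70% of its speed; a pose out of reach is approached as far as the arm can. A call with a gripper value outside its range is refused whole. The fingers move at their own pace and stop on an object; "force" is the grip in N (left out, the last holds). Time passes only in rows, so rows that do not move let the fingers close. It gives the time, the measured TCP pose, the force and the opening at its end, in the units of the state.
- bot.sense(): the state, without advancing time (a new reading comes with each control period).
- bot.snapshot(name): name is "scene" or "top" or "wrist"; returns a dict with "img" (480x640x3 uint8, blue, green, red), "depth" (480x640 float32, m along the optical axis (not along the pixel's ray), 0 where there is no reading), "intrinsics" (3x3 intrinsics, pixels), "k1" (the pictures are not rectified: a ray, as slopes to the right and down, at radius r is drawn at 1 + k1 r^2 times it, then the intrinsics apply), "camera_from_world" (4x4, takes a point from world to camera coordinates). Camera axes: x right, y down, z forward; pixel columns grow to the right and rows downward; lengths in m; the calibration is good to about 2 mm. A picture is of the moment at which its call begins.
- bot.sign_off(): hands the job in, once; it reports no verdict.
Trained networks look in a picture, given as the dict that the camera call returned (one of the last four; its "shot" number tells which), for a name from the list of things; names that differ only in an ending like _2 or _b are one class to them, and where a whole thing is asked for, a point or a joint stands for the part that bears it (a point fixed in the world has none). Each returns a list of dicts, best first, with "confidence" (0 to 1); they miss things now and then, are a little off and sometimes report something else, mostly with a low value. They report only what shows in the picture. A call takes as long as a camera call.
- bot.look_for(picture, target): "pixel" ([row, column] in pixels, amid what is visible of it).
- bot.cut_out(picture, target): "pixels" (480x640 bool, what is visible of it) and "pixel" ([row, column] in pixels, amid what is visible of it).
- bot.pinpoint(picture, target): "pixel" ([row, column] in pixels: a listed point, or the origin of a listed thing).
The state is a dict: "clock": time; "joint_pos": joint angles; "joint_vel": joint speeds; "effort": joint torques, N m; "eef_pos": TCP position; "orientation": TCP orientation; "contact_force": force on the tool from outside, world axes, zero at the start; "wrist_torque": the same for the moment, N m; "gripper_width": finger opening in m.
Only numpy, scipy, OpenCV 4.12 (cv2) and the standard library are available. Lean on these libraries where they do the work, as an engineer would, in place of code of your own. Each camera call takes 0.05 s, during which the arm holds its last target.

## Task

The flap of the dish rack's cutlery caddy gapes. Slacken the lock ring on the housing beside it until the adjuster above it is free, turn the adjuster until the flap rests snugly on its rubber bumper without straining it, then nip the lock ring up again firmly but not hard, so that the adjuster stays locked. Work only the ring and the adjuster: leave the flap itself and the dishes around alone, and let go at the end.

Things in the scene. Friction and masses are not known exactly. Their poses are not given: they have to be found in the camera images.
- rack: Chrome dish rack fixed on the white board; its origin is on the board's surface (10 mm above the worktop) under the axis of ring and adjuster, z up. On the axis: grey housing (x -65..45, y -35..35, 82 mm high) with a 36 mm neck on top. Along +y: grey cutlery caddy (x -53..53, y 80..180, 62 mm high) with steel flap, then wire basket (x -125..125, y 190..490, 103 mm high).
- ring_centre (a point): Centre of the lock ring: steel octagon, 54 mm across flats, 18 mm high (105 to 123 mm above the board), the lower, wider part on the neck. The point turns with it; its x and y axes and the lines at 45 degrees between them are normal to flats. Grasp two opposite flats with the adjuster between the fingers; the space around and under it is free down to the housing, 82 mm above the board.
- lock_ring (a joint): Turn of the lock ring, rad: about 0 (tight) at the start, grows as it is loosened (anticlockwise from above). Range -1.8 to 1.8; stays where left. Friction about 0.65 N m (it may hold a stopped tool either way). 0.75 of loosening always frees the adjuster. As it bites, resistance rises about 1 N m per rad above the running value: 0.16 to 0.52 is right (best 0.3), 0.7 breaks it.
- adjuster_centre (a point): Centre of the adjuster: steel octagonal knob, 30 mm across flats, 22 mm high (136 to 158 mm above the board), above the lock ring on the same axis, with a 13 mm gap and a 16 mm stem between. The point turns with it; its x and y axes and the lines at 45 degrees between them are normal to flats.
- adjuster (a joint): Turn of the adjuster, rad; grows clockwise from above, lowering the flap's edge 13 mm per rad. Range 0 to 3.2. Clamped while the ring is tight; else friction about 0.36 N m, stays where left. The flap meets the bumper after 0.6 to 1.6 rad; then torque rises 0.75 N m per rad above friction: 0.05 to 0.33 is right (best 0.18, 0.25 rad past touch), 0.5 strains it.
- flap: Steel caddy flap, 100 x 94 x 4 mm. Origin: middle of its hinge line (rack x -45, y 130, 72 mm above the board); x runs to the free edge, z is normal to it. Its hinge shaft runs along y into the housing and is driven by the adjuster; it cannot be pushed by hand. Gapes 0.15 to 0.22 rad at the start, about level when closed.
- flap_edge (a point): Middle of the flap's free edge, 100 mm from the hinge line.
- bumper: Rubber bumper, 12 mm across, on the caddy's rim under the flap's free edge (x 48, y 130 mm of the rack). Origin 6 mm under its round top. It gives 1 mm per 5 N. Its height differs by a few mm from rack to rack; unloaded top about 74 mm above the board.
- lock_shoe: Shoe hidden in the neck, pressed by the lock ring onto the adjuster's disc: 100 N per 0.4 N m of torque above the ring's friction. The ring angle at which it bites differs from case to case (wear) and lies a few tenths of a rad farther clockwise once the adjuster has been wound clockwise, so it has to be felt.
- adjuster_disc: Disc of the adjuster, hidden inside the neck, on which the shoe clamps.
- bowl: Blue ceramic cereal bowl, 140 mm across, 60 mm high, standing in the basket. Leave alone.
- glass_a: Clear glass, 66 mm across, 100 mm high, standing in the basket. Leave alone.
- glass_b: Clear glass, 66 mm across, 100 mm high, on the board near the housing. Leave alone.
- spatula: Beech spatula lying on the board in front of the caddy. Leave alone.
- whisk: Small steel whisk, 190 mm long, lying on the board to the right of the housing. Leave alone.
- mug: White mug, 80 mm across, 90 mm high, on the board beyond the whisk. Leave alone.

How it is judged:
By the outcome, as a careful person would: the job done as asked, in the order asked, and still so for the second after the job is handed in, with the robot touching nothing.
It also fails if it takes over 64 s, if anything falls off the work surface, if the arm or the gripper's body presses on something with over 40 N, if the wrist force passes 120 N, or if a joint passes its speed limit or range.

## Working session

There is one attempt and no reset: what is moved stays moved. The work goes in short steps, Python scripts to look and compute and a tool call to move; the robot and the scene stay as the last step left them, time stands still between calls to the robot, and variables do not carry over. Pictures are saved under pics/ and viewed, and the job is handed in when it is done.

Besides the shell and the picture viewer there is one more tool, called after "Request:" by a JSON object that holds its "fn" and its "kwargs". servo_tool: Moves the arm, as the interface text tells. Its arguments: {"type":"object","properties":{"motion":{"type":"array"},"force":{"type":"number"}},"required":["motion"]}

```bash
ls; mkdir -p pics
cat > h.py <<'E'
import numpy as np, cv2
from workcell import bot
def unproj(p,pix,depth=None):
    K=np.array(p["intrinsics"]);k1=p["k1"]
    r,c=pix
    xd=(c-K[0,2])/K[0,0]; yd=(r-K[1,2])/K[1,1]
    x,y=xd,yd
    for _ in range(20):
        f=1+k1*(x*x+y*y); x,y=xd/f,yd/f
    T=np.linalg.inv(np.array(p["camera_from_world"]))
    d=np.array([x,y,1.0])
    if depth is None: return T[:3,3],T[:3,:3]@d
    return T[:3,:3]@(d*depth)+T[:3,3]
def atz(p,pix,z):
    o,d=unproj(p,pix); return o+d*(z-o[2])/d[2]
def proj(p,X):
    X=np.atleast_2d(X);T=np.array(p["camera_from_world"]);K=np.array(p["intrinsics"])
    c=X@T[:3,:3].T+T[:3,3]; s=c[:,:2]/c[:,2:]
    s=s*(1+p["k1"]*(s**2).sum(1,keepdims=True))
    return np.c_[s[:,1]*K[1,1]+K[1,2], s[:,0]*K[0,0]+K[0,2]]
E
python3 - <<'E'
from h import *
print(bot.sense(), bot.tcp_to_grasp)
for n in ["scene","top","wrist"]:
    p=bot.snapshot(n); cv2.imwrite(f"pics/{n}0.png",p["img"])
    print(n,np.linalg.inv(p["camera_from_world"])[:3,3])
    for t in ["rack","ring_centre","adjuster_centre","flap_edge","flap","bumper"]:
        r=bot.pinpoint(p,t)
        for q in r[:2]:
            d=p["depth"][int(q["pixel"][0]),int(q["pixel"][1])]
            print(n,t,np.round(q["pixel"],1),round(q["confidence"],2),np.round(unproj(p,q["pixel"],d),4))
E
```

```text
pics
{'clock': 0.0, 'joint_pos': array([ 7.01880508e+01,  5.01230082e+00,  1.00341549e+01,  9.51005552e+01,
       -7.94670616e-04,  9.00000170e+01]), 'joint_vel': array([-0.02691462,  0.07891992,  0.00905338, -0.06096248, -0.00979131,
       -0.04269176]), 'effort': array([-1.57746097e-03, -5.20393574e+01,  4.64802861e+01,  1.63009192e-02,
       -1.18598159e-04, -1.09212756e-06]), 'eef_pos': array([0.18633709, 0.51722104, 0.23056888]), 'orientation': array([-1.79921299e+02,  7.94693246e-04,  1.60188035e+02]), 'contact_force': array([-0.42418117, -0.09770325,  0.51863825]), 'wrist_torque': array([ 0.00392189, -0.04412946, -0.06183415]), 'gripper_width': 0.08547469871908189} 0.0187
scene [ 1.22378117 -0.54974871  0.69952659]
scene rack [313.7 271.8] 0.72 [ 0.5734 -0.1411  0.0932]
scene ring_centre [261.5 269.8] 0.93 [ 0.4942 -0.092   0.1319]
scene adjuster_centre [243.8 269.4] 0.75 [ 0.4943 -0.0917  0.1671]
scene flap_edge [259.7 346.5] 0.89 [0.5329 0.0457 0.1034]
scene flap [246.7 310. ] 0.88 [0.4369 0.0351 0.0859]
scene flap [254.3 381.2] 0.58 [0.5624 0.1022 0.1092]
scene bumper [270.3 343.1] 0.53 [0.5284 0.0426 0.0792]
top [0.43526253 0.02339587 1.30917859]
top rack [271.5 353.4] 0.91 [ 0.4757 -0.0741  0.1622]
top ring_centre [269.7 358. ] 0.59 [ 0.4791 -0.0834  0.1693]
top adjuster_centre [268.4 357.4] 0.6 [ 0.4819 -0.0822  0.1696]
top adjuster_centre [223.2 381.1] 0.53 [ 0.5975 -0.1571  0.0139]
top flap_edge [250.  298.2] 0.85 [0.528  0.0442 0.1078]
top flap [295.2 298. ] 0.71 [0.4267 0.0466 0.0851]
wrist [0.11802478 0.54181823 0.37535947]
```

View pics/scene0.png

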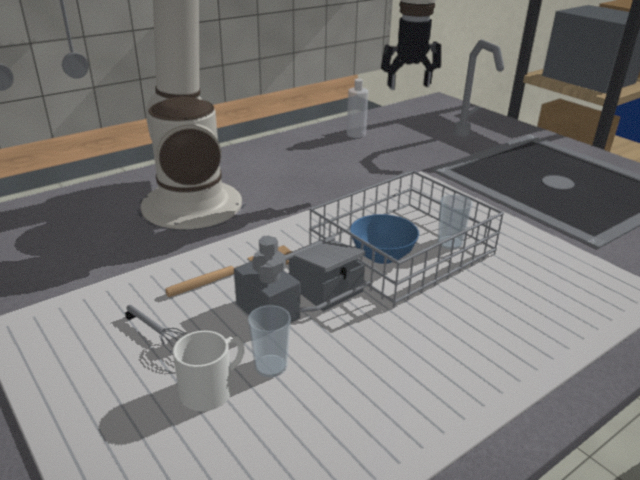

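View pics/top0.png

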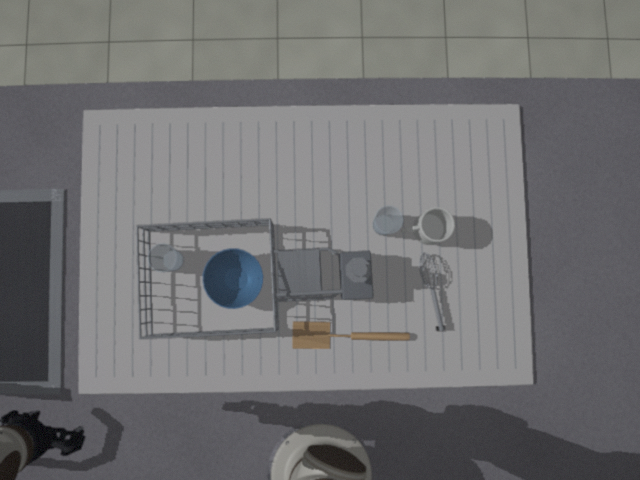

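Run:
```python
from h import *
p=bot.snapshot("top"); im=p["img"]
c=cv2.resize(im[210:330,290:450],None,fx=5,fy=5,interpolation=cv2.INTER_CUBIC); cv2.imwrite("pics/topc.png",c)
q=bot.snapshot("scene"); c=cv2.resize(q["img"][200:320,220:380],None,fx=5,fy=5,interpolation=cv2.INTER_CUBIC); cv2.imwrite("pics/scenec.png",c)
# heights map points
H,W=p["depth"].shape
pts={}
import itertools
P=np.zeros((H,W,3))
K=p["intrinsics"]
uu,vv=np.meshgrid(np.arange(W),np.arange(H))
xd=(uu-K[0,2])/K[0,0];yd=(vv-K[1,2])/K[1,1];x,y=xd.copy(),yd.copy()
for _ in range(20):
    f=1+p["k1"]*(x*x+y*y);x,y=xd/f,yd/f
T=np.linalg.inv(p["camera_from_world"])
P=np.stack([x,y,np.ones_like(x)],-1)*p["depth"][...,None]@T[:3,:3].T+T[:3,3]
np.save("P.npy",P)
m=np.zeros((H,W),bool);m[230:310,320:400]=1
for lo,hi in [(0.155,0.18),(0.125,0.142),(0.085,0.097),(.005,.015)]:
    s=m&(P[...,2]>lo)&(P[...,2]<hi); 
    if lo<.01: s=(P[...,2]>lo)&(P[...,2]<hi)
    a=P[s]; print(lo,len(a),a.mean(0).round(4) if len(a) else 0, a.min(0).round(4),a.max(0).round(4))
    r=cv2.minAreaRect(a[:,:2].astype(np.float32)*1000); print(r)
for t in ["flap","lock_ring","adjuster","rack"]:
    for r in bot.cut_out(p,t)[:1]:
        a=P[r["pixels"]]; a=a[a[:,2]>0.0]; print(t,r["confidence"],len(a),np.median(a,0).round(4),cv2.minAreaRect(a[:,:2].astype(np.float32)*1000))
        if t=="flap":
            A=np.c_[a[:,:2],np.ones(len(a))];co=np.linalg.lstsq(A,a[:,2],rcond=None)[0];print(co,np.hypot(*co[:2]),np.degrees(np.arctan2(co[1],co[0])))
```

```text
0.155 168 [ 0.481  -0.0863  0.1669] [ 0.4658 -0.1011  0.156 ] [ 0.4957 -0.0707  0.1724]
((481.38092041015625, -86.33096313476562), (29.51433753967285, 29.629384994506836), 26.90033531188965)
0.125 325 [ 0.4808 -0.0852  0.1323] [ 0.4556 -0.1138  0.1254] [ 0.5085 -0.0604  0.1382]
((482.1146240234375, -87.06149291992188), (53.3367805480957, 52.918617248535156), 89.53131866455078)
0.085 1032 [ 0.4635 -0.081   0.0912] [ 0.416  -0.1736  0.0851] [ 0.5722 -0.0035  0.097 ]
((502.120849609375, -82.9791259765625), (128.57766723632812, 185.95944213867188), 71.34657287597656)
0.005 104992 [0.5389 0.0209 0.0096] [-0.0397 -0.8444  0.005 ] [0.9698 0.7949 0.015 ]
((483.6991882324219, -13.9178466796875), (1636.521240234375, 1009.6372680664062), 88.525146484375)
flap 0.83 1744 [0.4832 0.0432 0.095 ] ((482.87969970703125, 43.405357360839844), (95.82767486572266, 94.48641204833984), 0.8650573492050171)
[-0.18754972 -0.16394151  0.19874821] 0.2491018176341257 -138.84254870260722
lock_ring 0.86 293 [ 0.4795 -0.0852  0.1326] ((473.1030578613281, -43.055076599121094), (52.120304107666016, 143.7845001220703), 9.734308242797852)
adjuster 0.74 153 [ 0.4808 -0.0859  0.1672] ((455.9310302734375, -41.35009002685547), (27.775907516479492, 133.06161499023438), 29.495243072509766)
rack 0.82 15887 [0.4624 0.212  0.0264] ((477.1970520019531, 154.5923614501953), (281.5768127441406, 572.9149169921875), 2.8165218830108643)
```

Request:
{"fn": "servo_tool", "kwargs": {"motion": [{"fingers":0,"offset":[-4,-3.9,-0.2],"delta_rot":[0,0,0]},{"fingers":0,"offset":[-4,-3.9,-0.2],"delta_rot":[0,0,0]},{"fingers":0,"offset":[-4,-3.9,-0.2],"delta_rot":[0,0,0]},{"fingers":0,"offset":[-4,-3.9,-0.2],"delta_rot":[0,0,0]},{"fingers":0,"offset":[-4,-3.9,-0.2],"delta_rot":[0,0,0]},{"fingers":0,"offset":[-4,-3.9,-0.2],"delta_rot":[0,0,0]},{"fingers":0,"offset":[-4,-3.9,-0.2],"delta_rot":[0,0,0]},{"fingers":0,"offset":[-4,-3.9,-0.2],"delta_rot":[0,0,0]}]}}

```text
clock: 2.35
eef_pos: [0.3822, 0.1137, 0.2476]
orientation: [180.0, 0.0, 160.2]
contact_force: [0.5, 0.7, 0.1]
gripper_width: 0.0852
```

View pics/topc.png

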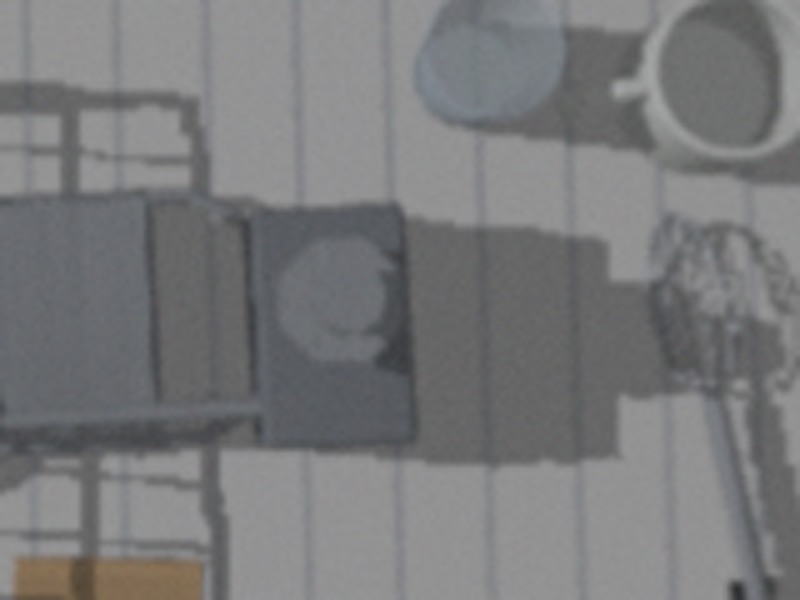

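View pics/scenec.png

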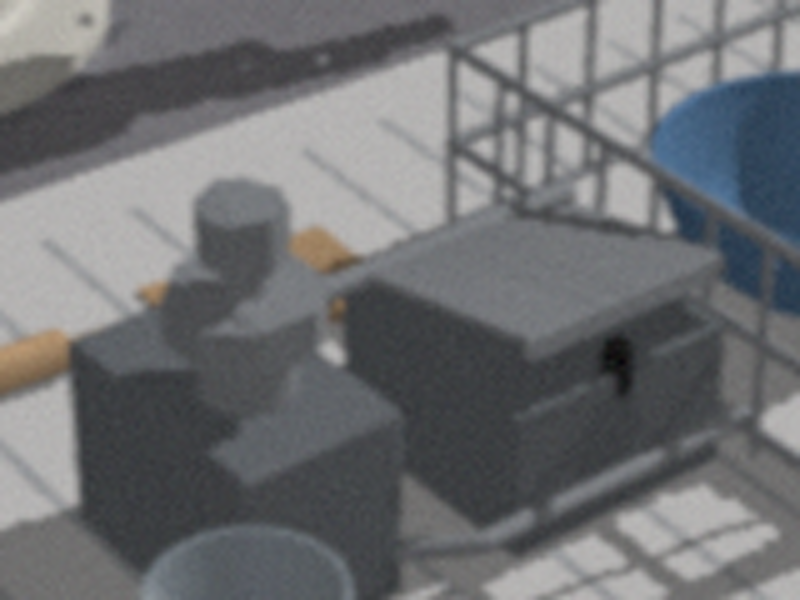

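Request:
{"fn": "servo_tool", "kwargs": {"motion": [{"fingers":0,"offset":[-4,-3.9,0],"delta_rot":[0,0,0]},{"fingers":0,"offset":[-4,-3.9,0],"delta_rot":[0,0,0]},{"fingers":0,"offset":[-4,-3.9,0],"delta_rot":[0,0,0]},{"fingers":0,"offset":[-4,-3.9,0],"delta_rot":[0,0,10]},{"fingers":0,"offset":[0,0,0],"delta_rot":[0,0,10]},{"fingers":0,"offset":[0,0,0],"delta_rot":[0,0,10]},{"fingers":0,"offset":[0,0,0],"delta_rot":[0,0,10]},{"fingers":0,"offset":[0,0,0],"delta_rot":[0,0,10]}]}}

```text
clock: 3.35
eef_pos: [0.4794, -0.0857, 0.2473]
orientation: [-180.0, 0.0, 109.8]
contact_force: [0.4, -0.3, -0.2]
gripper_width: 0.0854
```

Run:
```python
from h import *
p=bot.snapshot("wrist"); cv2.imwrite("pics/w1.png",p["img"])
for t in ["ring_centre","adjuster_centre"]:
    for q in bot.pinpoint(p,t)[:2]:
        z=.124 if t[0]=="r" else .157
        print(t,np.round(q["pixel"],1),round(q["confidence"],2),atz(p,q["pixel"],z).round(4))
T=np.linalg.inv(p["camera_from_world"]); print(T[:3,3],T[:3,2])
np.savez("w1.npz",**{k:np.array(v) for k,v in p.items()})
print(bot.sense()["joint_pos"],bot.sense()["orientation"],bot.sense()["clock"])
```

```text
ring_centre [234.1 322.5] 0.65 [ 0.4812 -0.0895  0.124 ]
ring_centre [149.4 194.7] 0.49 [ 0.3662 -0.0594  0.124 ]
adjuster_centre [244.3 326.7] 0.59 [ 0.4834 -0.0868  0.157 ]
[ 0.45429013 -0.01792297  0.39135891] [ 0.09570479 -0.26732987 -0.95884062]
[-1.01180333e+01 -3.27179638e+00  3.52173922e+00  9.67897151e+01
  3.27008706e-03  5.95195309e+01] [ 1.79995049e+02 -8.80240231e-04  1.10362436e+02] 3.5
```

View pics/w1.png

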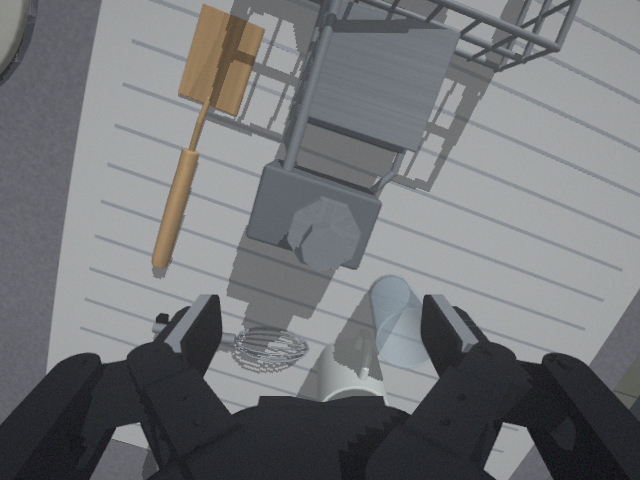

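```bash
cat > ov.py <<'E'
from h import *
def octa(cx,cy,z,af,ang):
    a=np.radians(ang+22.5+45*np.arange(9)); R=af/2/np.cos(np.pi/8)
    return np.c_[cx+R*np.cos(a),cy+R*np.sin(a),np.full(9,z)]
def draw(p,shapes,r0,r1,c0,c1,f,name):
    im=p["img"][r0:r1,c0:c1].astype(float)
    g=cv2.resize(im,None,fx=f,fy=f,interpolation=cv2.INTER_CUBIC)
    lo,hi=np.percentile(g,2),np.percentile(g,98)
    a=np.clip((g-lo)/(hi-lo)*255,0,255).astype(np.uint8); b=a.copy()
    for X,col in shapes:
        q=proj(p,X); q=np.c_[(q[:,1]-c0+.5)*f,(q[:,0]-r0+.5)*f].round().astype(np.int32)
        cv2.polylines(b,[q],False,col,1,cv2.LINE_AA)
    cv2.imwrite(name,np.hstack([a,b]))
E
python3 - <<'E'
from ov import *
p=dict(np.load("w1.npz",allow_pickle=True)); p["k1"]=float(p["k1"])
cx,cy=0.4815,-0.0865; yaw=1.5
def rk(pts):
    c,s=np.cos(np.radians(yaw)),np.sin(np.radians(yaw)); pts=np.array(pts,float)/1000
    return np.c_[cx+c*pts[:,0]-s*pts[:,1],cy+s*pts[:,0]+c*pts[:,1],pts[:,2]+.01]
hs=rk([(-65,-35,82),(45,-35,82),(45,35,82),(-65,35,82),(-65,-35,82)])
draw(p,[(octa(cx,cy,.133,.054,yaw),(0,255,0)),(octa(cx,cy,.168,.030,yaw),(0,0,255)),(hs,(255,255,0))],150,280,240,390,2.65,"pics/w1o.png")
E
```

```text
(no output)
```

View pics/w1o.png

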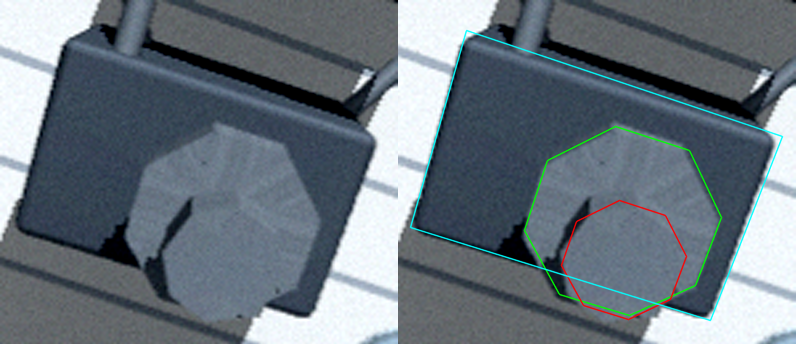

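```bash
cat > fit.py <<'E'
from ov import *
from scipy.ndimage import map_coordinates
from scipy.optimize import differential_evolution
def fit(p,af,z,cx,cy,angc,half=22.5,inner=True,dz=0.0,mask=None):
    g=cv2.GaussianBlur(p["img"].astype(np.float32).mean(2),(0,0),0.8)
    def cost(v):
        O=octa(v[0],v[1],z,1,0)
        def samp(a):
            o=octa(v[0],v[1],z,a,v[2]); t=np.linspace(.03,.97,25)[:,None]
            X=np.concatenate([o[i]+(o[i+1]-o[i])*t for i in range(8)])
            q=proj(p,X); return map_coordinates(g,[q[:,0],q[:,1]],order=1).reshape(8,25)
        d=np.abs(samp(af*1.04)-samp(af*.96)); d=np.minimum(d,25)
        return -np.mean(d)
    r=differential_evolution(cost,[(cx-.006,cx+.006),(cy-.006,cy+.006),(angc-half,angc+half)],seed=1,maxiter=60,tol=1e-6)
    return r.x,r.fun
E
python3 - <<'E'
from fit import *
p=dict(np.load("w1.npz",allow_pickle=True)); p["k1"]=float(p["k1"])
a,f=fit(p,.054,.133,.4815,-.0865,0); print(a.round(4),f)
b,f=fit(p,.030,.168,.4815,-.0865,0); print(b.round(4),f)
for s in (-8,-4,0,4,8):
    from fit import fit as F
draw(p,[(octa(a[0],a[1],.133,.054,a[2]),(0,255,0)),(octa(b[0],b[1],.168,.030,b[2]),(0,0,255))],150,280,240,390,2.65,"pics/w1p.png")
E
```

```text
[ 0.4815 -0.0882  2.1907] -12.414809226989746
[  0.4816  -0.0884 -15.8619] -8.266951560974121
```

View pics/w1p.png

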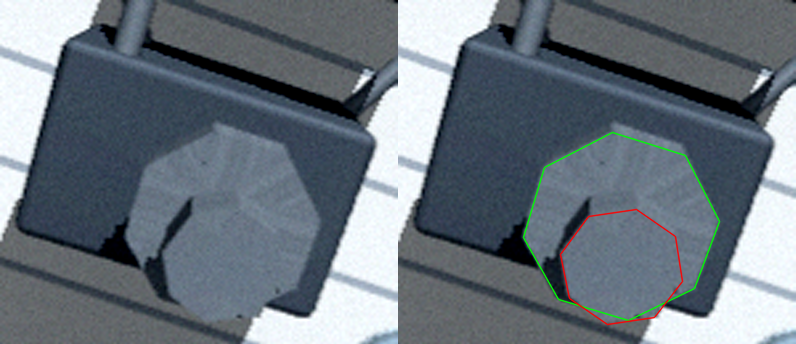

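Request:
{"fn": "servo_tool", "kwargs": {"motion": [{"fingers":0,"offset":[0,0,0],"delta_rot":[0,0,9.4]},{"fingers":0,"offset":[0,0,2],"delta_rot":[0,0,9.4]},{"fingers":0,"offset":[-0.13,0.15,5],"delta_rot":[0,0,0]},{"fingers":0,"offset":[0,0,4],"delta_rot":[0,0,0]},{"fingers":0,"offset":[0,0,2],"delta_rot":[0,0,0]},{"fingers":0,"offset":[0,0,1.3],"delta_rot":[0,0,0]},{"fingers":0,"offset":[0,0,0],"delta_rot":[0,0,0]}]}}

```text
clock: 4.38
eef_pos: [0.4806, -0.0868, 0.1039]
orientation: [-180.0, -0.0, 91.5]
contact_force: [0.9, 0.0, -0.2]
gripper_width: 0.0853
```

Run:
```python
from h import *
for n in ["wrist","scene"]:
    p=bot.snapshot(n); cv2.imwrite(f"pics/{n}2.png",p["img"] if n=="wrist" else cv2.resize(p["img"][170:350,190:430],None,fx=3,fy=3))
s=bot.sense(); print(s)
```

```text
{'clock': 4.475, 'joint_pos': array([-1.02338191e+01, -4.03147457e+00, -1.29227469e+01,  8.10405960e+01,
        1.82832768e-03,  7.83230746e+01]), 'joint_vel': array([-0.09759451, -0.15438323,  0.3945343 ,  0.03921542,  0.00740596,
        0.20077674]), 'effort': array([ 1.96874840e-03, -4.16855335e+01,  4.59504032e+01, -2.94296234e-02,
       -1.43704381e-05, -2.70421832e-02]), 'eef_pos': array([ 0.48134114, -0.08689104,  0.10524133]), 'orientation': array([1.79932908e+02, 1.19988911e-02, 9.14431004e+01]), 'contact_force': array([-0.29936846,  0.30273422,  0.2975216 ]), 'wrist_torque': array([-0.00351012,  0.02326764,  0.02971093]), 'gripper_width': 0.08530223157964398}
```

View pics/wrist2.png

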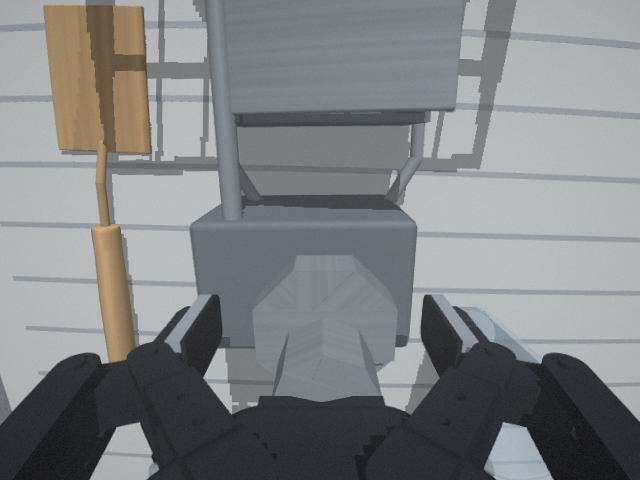

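View pics/scene2.png

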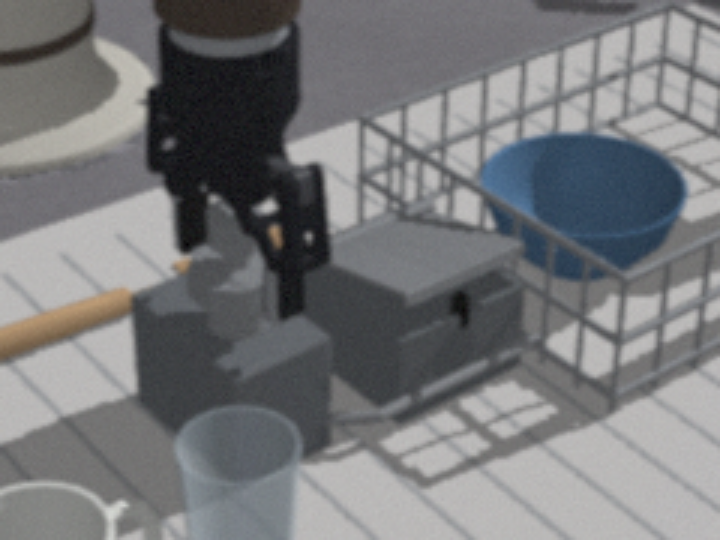

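Request:
{"fn": "servo_tool", "kwargs": {"motion": [{"fingers":255,"offset":[0,0,0],"delta_rot":[0,0,0]},{"fingers":255,"offset":[0,0,0],"delta_rot":[0,0,0]},{"fingers":255,"offset":[0,0,0],"delta_rot":[0,0,0]},{"fingers":255,"offset":[0,0,0],"delta_rot":[0,0,0]},{"fingers":255,"offset":[0,0,0],"delta_rot":[0,0,0]}], "force": 100}}

```text
clock: 5.1
eef_pos: [0.4821, -0.0869, 0.1057]
orientation: [179.8, 0.0, 91.4]
contact_force: [1.7, 0.3, 5.4]
gripper_width: 0.0524
```

```bash
cat > s.py <<'E'
from workcell import bot
s=bot.sense()
print("t",round(float(s["clock"]),3),"pos",s["eef_pos"].round(4),"ori",s["orientation"].round(2),"F",s["contact_force"].round(1),"M",s["wrist_torque"].round(3),"w",round(s["gripper_width"],4),"j6",s["joint_pos"][5].round(1),"jv",s["joint_vel"][5].round(1),"e6",s["effort"][5].round(3))
E
python3 s.py
```

```text
t 5.1 pos [ 0.4821 -0.0869  0.1057] ori [1.7981e+02 2.0000e-02 9.1420e+01] F [1.7 0.3 5.4] M [ 0.136 -0.611  0.287] w 0.0524 j6 78.4 jv -0.0 e6 0.249
```

Request:
{"fn": "servo_tool", "kwargs": {"motion": [{"fingers":255,"offset":[0,0,0],"delta_rot":[0,0,-4]},{"fingers":255,"offset":[0,0,0],"delta_rot":[0,0,-4]},{"fingers":255,"offset":[0,0,0],"delta_rot":[0,0,-4]}]}}

```text
clock: 5.48
eef_pos: [0.482, -0.0869, 0.1057]
orientation: [179.8, 0.1, 103.5]
contact_force: [1.3, 0.5, 6.3]
gripper_width: 0.0526
```

```bash
python3 s.py
```

```text
t 5.475 pos [ 0.482  -0.0869  0.1057] ori [1.7982e+02 5.0000e-02 1.0349e+02] F [1.3 0.5 6.3] M [ 0.228 -0.39  -0.552] w 0.0526 j6 66.3 jv -31.7 e6 0.418
```

Request:
{"fn": "servo_tool", "kwargs": {"motion": [{"fingers":255,"offset":[0,0,0],"delta_rot":[0,0,-6]},{"fingers":255,"offset":[0,0,0],"delta_rot":[0,0,-6]},{"fingers":255,"offset":[0,0,0],"delta_rot":[0,0,-6]},{"fingers":255,"offset":[0,0,0],"delta_rot":[0,0,-6]},{"fingers":255,"offset":[0,0,0],"delta_rot":[0,0,-6]},{"fingers":255,"offset":[0,0,0],"delta_rot":[0,0,-6]}]}}

```text
clock: 6.22
eef_pos: [0.4816, -0.0871, 0.1057]
orientation: [179.9, 0.1, 139.5]
contact_force: [-0.2, -1.2, 7.7]
gripper_width: 0.0525
```

```bash
python3 s.py
```

```text
t 6.225 pos [ 0.4816 -0.0871  0.1057] ori [1.7994e+02 1.2000e-01 1.3952e+02] F [-0.2 -1.2  7.7] M [-0.018  0.013 -0.635] w 0.0525 j6 30.2 jv -47.6 e6 0.701
```

Request:
{"fn": "servo_tool", "kwargs": {"motion": [{"fingers":0,"offset":[0,0,0],"delta_rot":[0,0,0]},{"fingers":0,"offset":[0,0,0],"delta_rot":[0,0,0]},{"fingers":0,"offset":[0,0,0],"delta_rot":[0,0,0]},{"fingers":0,"offset":[0,0,-2],"delta_rot":[0,0,0]},{"fingers":0,"offset":[0,0,-4],"delta_rot":[0,0,0]},{"fingers":0,"offset":[0,0,-4],"delta_rot":[0,0,0]},{"fingers":0,"offset":[0,0,0],"delta_rot":[0,0,0]}]}}

```text
clock: 7.1
eef_pos: [0.4821, -0.087, 0.2073]
orientation: [179.9, 0.2, 139.3]
contact_force: [-1.0, -0.8, 0.2]
gripper_width: 0.0851
```

```bash
python3 s.py
python3 - <<'E'
from fit import *
p=bot.snapshot("wrist"); np.savez("w3.npz",**{k:np.array(v) for k,v in p.items()})
a,f=fit(p,.054,.133,.4815,-.0875,48); print(a.round(4),f)
b,f=fit(p,.030,.168,.4815,-.0875,0); print(b.round(4),f)
q=proj(p,[[.4815,-.087,.15]])[0].astype(int); print(q)
r0=max(0,q[0]-75);r1=min(480,q[0]+75)
draw(p,[(octa(.4815,-.087,.133,.054,a[2]),(0,255,0)),(octa(.4815,-.087,.168,.030,b[2]),(0,0,255))],r0,r1,q[1]-70,q[1]+70,2.8,"pics/w3p.png")
E
```

```text
t 7.1 pos [ 0.4821 -0.087   0.2073] ori [179.86   0.24 139.35] F [-1.  -0.8  0.2] M [-0.016 -0.026  0.032] w 0.0851 j6 30.4 jv -0.1 e6 -0.013
[ 0.4823 -0.0885 49.5863] -15.664729118347168
[  0.4819  -0.0881 -18.0751] -15.911273002624512
[256 321]
```

View pics/w3p.png

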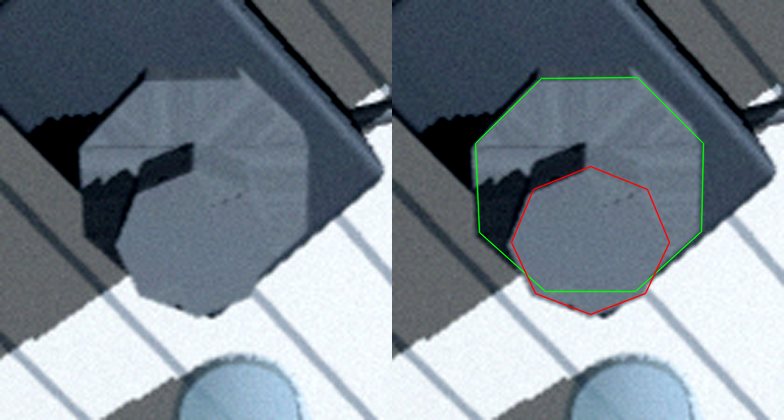

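Request:
{"fn": "servo_tool", "kwargs": {"motion": [{"fingers":0,"offset":[0,0,2],"delta_rot":[0,0,-7.5]},{"fingers":0,"offset":[0,0,2],"delta_rot":[0,0,-7.5]},{"fingers":0,"offset":[0,0,2],"delta_rot":[0,0,-7.5]},{"fingers":0,"offset":[0,0,0.8],"delta_rot":[0,0,0]},{"fingers":255,"offset":[0,0,0],"delta_rot":[0,0,0]},{"fingers":255,"offset":[0,0,0],"delta_rot":[0,0,0]},{"fingers":255,"offset":[0,0,0],"delta_rot":[0,0,0]},{"fingers":255,"offset":[0,0,0],"delta_rot":[0,0,0]}], "force": 80}}

```text
clock: 8.15
eef_pos: [0.4811, -0.0873, 0.1372]
orientation: [-180.0, 0.1, 161.8]
contact_force: [-3.3, -2.6, 6.0]
gripper_width: 0.0286
```

```bash
python3 s.py
```

```text
t 8.15 pos [ 0.4811 -0.0873  0.1372] ori [-1.7995e+02  8.0000e-02  1.6184e+02] F [-3.3 -2.6  6. ] M [-0.58   0.454  0.04 ] w 0.0286 j6 7.9 jv -0.1 e6 0.094
```

Request:
{"fn": "servo_tool", "kwargs": {"motion": [{"fingers":255,"offset":[0,0,0],"delta_rot":[0,0,4]},{"fingers":255,"offset":[0,0,0],"delta_rot":[0,0,4]},{"fingers":255,"offset":[0,0,0],"delta_rot":[0,0,4]},{"fingers":255,"offset":[0,0,0],"delta_rot":[0,0,4]},{"fingers":255,"offset":[0,0,0],"delta_rot":[0,0,4]},{"fingers":255,"offset":[0,0,0],"delta_rot":[0,0,4]}]}}

```text
clock: 8.9
eef_pos: [0.4814, -0.0869, 0.1372]
orientation: [180.0, 0.1, 137.8]
contact_force: [-0.5, -0.8, 4.6]
gripper_width: 0.0286
```

```bash
python3 s.py
```

```text
t 8.9 pos [ 0.4814 -0.0869  0.1372] ori [1.7995e+02 9.0000e-02 1.3776e+02] F [-0.5 -0.8  4.6] M [-0.204  0.229  0.282] w 0.0286 j6 32.0 jv 31.8 e6 -0.559
```

Request:
{"fn": "servo_tool", "kwargs": {"motion": [{"fingers":255,"offset":[0,0,0],"delta_rot":[0,0,3]},{"fingers":255,"offset":[0,0,0],"delta_rot":[0,0,3]},{"fingers":255,"offset":[0,0,0],"delta_rot":[0,0,3]}]}}

```text
clock: 9.28
eef_pos: [0.4814, -0.0868, 0.1372]
orientation: [179.9, 0.1, 128.8]
contact_force: [0.6, -0.2, 4.3]
gripper_width: 0.0283
```

```bash
python3 s.py
python3 - <<'E'
from h import *
p=bot.snapshot("scene"); cv2.imwrite("pics/sc4.png",cv2.resize(p["img"][220:320,270:400],None,fx=6,fy=6,interpolation=cv2.INTER_CUBIC))
for t in ["flap_edge","bumper"]:
    for q in bot.pinpoint(p,t)[:1]: print(t,q["pixel"],q["confidence"])
# predicted pixels of flap edge at various angles and bumper
cx,cy,y=.4815,-.087,np.radians(1.5)
def rk(x,yy,z): return [cx+np.cos(y)*x-np.sin(y)*yy, cy+np.sin(y)*x+np.cos(y)*yy, z+.01]
for th in (0,.05,.1,.15,.2):
    print(th, proj(p,[rk(-.045+.1*np.cos(th),.130,.072+.1*np.sin(th)), rk(-.045+.1*np.cos(th),.083,.072+.1*np.sin(th)),rk(-.045+.1*np.cos(th),.177,.072+.1*np.sin(th))]).round(1).tolist())
print("bt",proj(p,[rk(.048,.13,.074)]))
E
```

```text
t 9.275 pos [ 0.4814 -0.0868  0.1372] ori [1.7993e+02 7.0000e-02 1.2880e+02] F [ 0.6 -0.2  4.3] M [-0.061  0.052  0.349] w 0.0283 j6 41.0 jv 23.9 e6 -0.33
flap_edge [262.0, 345.3] 0.89
bumper [271.2, 343.4] 0.47
0 [[269.9, 345.5], [278.9, 325.4], [261.2, 364.8]]
0.05 [[267.5, 345.6], [276.6, 325.4], [259.0, 364.9]]
0.1 [[265.2, 345.6], [274.1, 325.4], [256.6, 364.9]]
0.15 [[262.7, 345.5], [271.6, 325.2], [254.2, 364.8]]
0.2 [[260.2, 345.3], [269.1, 324.9], [251.7, 364.7]]
bt [[267.23111291 343.07960098]]
```

View pics/sc4.png

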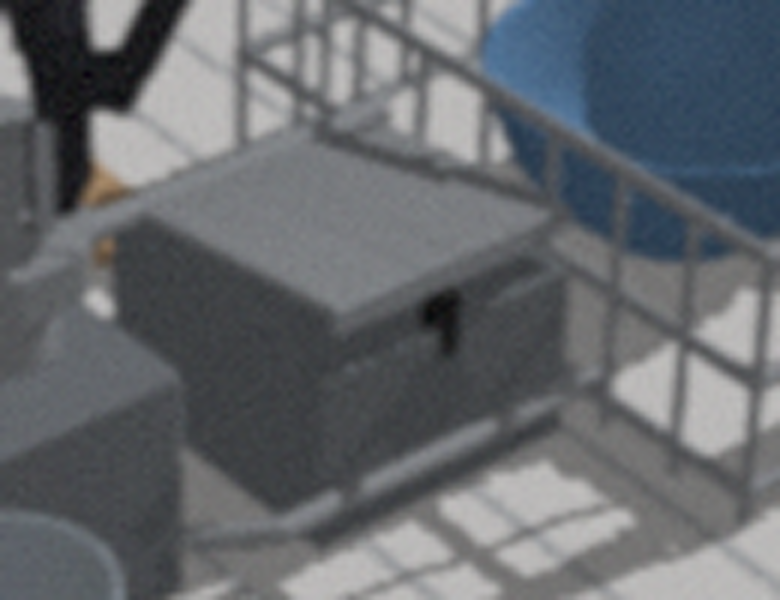

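Request:
{"fn": "servo_tool", "kwargs": {"motion": [{"fingers":255,"offset":[0,0,0],"delta_rot":[0,0,3]},{"fingers":255,"offset":[0,0,0],"delta_rot":[0,0,3]},{"fingers":255,"offset":[0,0,0],"delta_rot":[0,0,3]}]}}

```text
clock: 9.8
eef_pos: [0.4816, -0.0867, 0.1372]
orientation: [179.9, 0.1, 119.9]
contact_force: [1.0, 1.2, 6.0]
gripper_width: 0.0288
```

```bash
python3 s.py
```

```text
t 9.8 pos [ 0.4816 -0.0867  0.1372] ori [1.7990e+02 6.0000e-02 1.1986e+02] F [1.  1.2 6. ] M [ 0.044 -0.021  0.305] w 0.0288 j6 49.9 jv 23.8 e6 -0.329
```

Request:
{"fn": "servo_tool", "kwargs": {"motion": [{"fingers":255,"offset":[0,0,0],"delta_rot":[0,0,3]},{"fingers":255,"offset":[0,0,0],"delta_rot":[0,0,3]}]}}

```text
clock: 10.05
eef_pos: [0.4817, -0.0867, 0.1372]
orientation: [179.9, 0.0, 113.9]
contact_force: [1.9, 1.0, 4.7]
gripper_width: 0.0289
```

```bash
python3 s.py
```

```text
t 10.05 pos [ 0.4817 -0.0867  0.1372] ori [1.7988e+02 5.0000e-02 1.1387e+02] F [1.9 1.  4.7] M [ 0.078 -0.171  0.415] w 0.0289 j6 55.9 jv 23.9 e6 -0.329
```

Request:
{"fn": "servo_tool", "kwargs": {"motion": [{"fingers":255,"offset":[0,0,0],"delta_rot":[0,0,3]},{"fingers":255,"offset":[0,0,0],"delta_rot":[0,0,3]}]}}

```text
clock: 10.3
eef_pos: [0.4817, -0.0866, 0.1372]
orientation: [179.9, 0.0, 107.9]
contact_force: [2.4, 1.9, 5.0]
gripper_width: 0.0284
```

```bash
python3 s.py
```

```text
t 10.3 pos [ 0.4817 -0.0866  0.1372] ori [1.7987e+02 3.0000e-02 1.0787e+02] F [2.4 1.9 5. ] M [ 0.164 -0.294  0.293] w 0.0284 j6 61.9 jv 23.9 e6 -0.328
```

Request:
{"fn": "servo_tool", "kwargs": {"motion": [{"fingers":255,"offset":[0,0,0],"delta_rot":[0,0,3]},{"fingers":255,"offset":[0,0,0],"delta_rot":[0,0,3]}]}}

```text
clock: 10.55
eef_pos: [0.4819, -0.0866, 0.1372]
orientation: [179.8, 0.0, 101.9]
contact_force: [3.9, 1.5, 3.6]
gripper_width: 0.0287
```

```bash
python3 s.py
```

```text
t 10.55 pos [ 0.4819 -0.0866  0.1372] ori [1.7985e+02 1.0000e-02 1.0187e+02] F [3.9 1.5 3.6] M [ 0.194 -0.438  0.356] w 0.0287 j6 67.9 jv 23.8 e6 -0.327
```

Request:
{"fn": "servo_tool", "kwargs": {"motion": [{"fingers":255,"offset":[0,0,0],"delta_rot":[0,0,3]},{"fingers":255,"offset":[0,0,0],"delta_rot":[0,0,3]}]}}

```text
clock: 10.8
eef_pos: [0.482, -0.0866, 0.1372]
orientation: [179.8, -0.0, 95.9]
contact_force: [2.9, 1.5, 3.8]
gripper_width: 0.0285
```

```bash
python3 s.py
python3 - <<'E'
from h import *
p=bot.snapshot("scene"); cv2.imwrite("pics/sc5.png",cv2.resize(p["img"][220:320,270:400],None,fx=6,fy=6,interpolation=cv2.INTER_CUBIC))
for t in ["flap_edge","bumper"]:
    for q in bot.pinpoint(p,t)[:1]: print(t,q["pixel"],q["confidence"])
E
```

```text
t 10.8 pos [ 0.482  -0.0866  0.1372] ori [179.83  -0.    95.87] F [2.9 1.5 3.8] M [ 0.232 -0.444  0.364] w 0.0285 j6 73.9 jv 23.9 e6 -0.327
flap_edge [267.3, 347.9] 0.55
bumper [271.6, 344.7] 0.44
```

View pics/sc5.png

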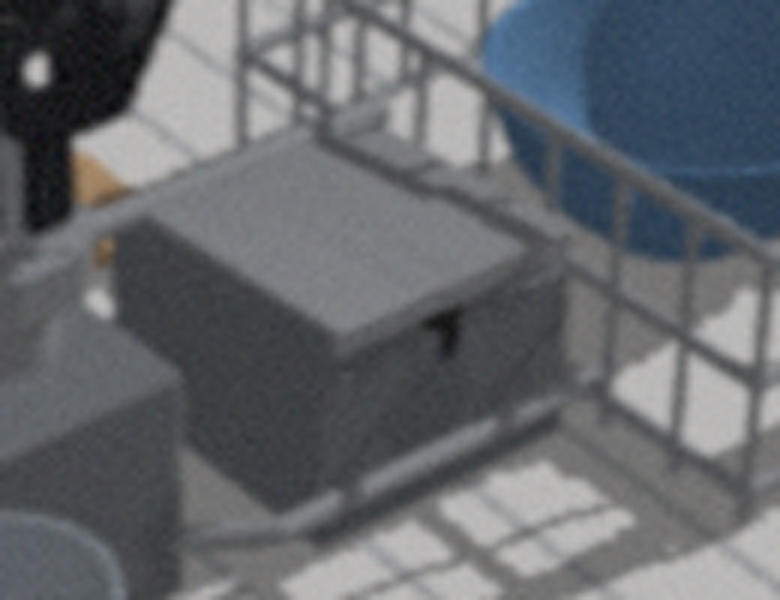

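Request:
{"fn": "servo_tool", "kwargs": {"motion": [{"fingers":255,"offset":[0,0,0],"delta_rot":[0,0,3]},{"fingers":255,"offset":[0,0,0],"delta_rot":[0,0,3]}]}}

```text
clock: 11.2
eef_pos: [0.4821, -0.0866, 0.1372]
orientation: [179.8, -0.0, 89.9]
contact_force: [4.8, 2.4, 5.2]
gripper_width: 0.0284
```

```bash
python3 s.py
```

```text
t 11.2 pos [ 0.4821 -0.0866  0.1372] ori [ 1.7982e+02 -2.0000e-02  8.9920e+01] F [4.8 2.4 5.2] M [ 0.399 -0.794  0.36 ] w 0.0284 j6 79.9 jv 23.8 e6 -0.336
```

Request:
{"fn": "servo_tool", "kwargs": {"motion": [{"fingers":255,"offset":[0,0,0],"delta_rot":[0,0,3]},{"fingers":255,"offset":[0,0,0],"delta_rot":[0,0,3]}]}}

```text
clock: 11.45
eef_pos: [0.4822, -0.0866, 0.1372]
orientation: [179.8, -0.0, 83.9]
contact_force: [6.5, 1.5, 4.9]
gripper_width: 0.0289
```

```bash
python3 s.py
```

```text
t 11.45 pos [ 0.4822 -0.0866  0.1372] ori [ 1.7981e+02 -4.0000e-02  8.3930e+01] F [6.5 1.5 4.9] M [ 0.298 -0.917  0.361] w 0.0289 j6 85.9 jv 23.8 e6 -0.306
```

Request:
{"fn": "servo_tool", "kwargs": {"motion": [{"fingers":255,"offset":[0,0,0],"delta_rot":[0,0,3]},{"fingers":255,"offset":[0,0,0],"delta_rot":[0,0,3]}]}}

```text
clock: 11.7
eef_pos: [0.4823, -0.0866, 0.1372]
orientation: [179.8, -0.1, 77.9]
contact_force: [6.8, 1.9, 4.7]
gripper_width: 0.029
```

```bash
python3 s.py;  python3 - <<'E'
from h import *
p=bot.snapshot("scene"); cv2.imwrite("pics/sc6.png",cv2.resize(p["img"][220:320,270:400],None,fx=6,fy=6,interpolation=cv2.INTER_CUBIC))
E
```

```text
t 11.7 pos [ 0.4823 -0.0866  0.1372] ori [ 1.7981e+02 -6.0000e-02  7.7930e+01] F [6.8 1.9 4.7] M [ 0.322 -1.046  0.456] w 0.029 j6 91.9 jv 23.8 e6 -0.251
```

View pics/sc6.png

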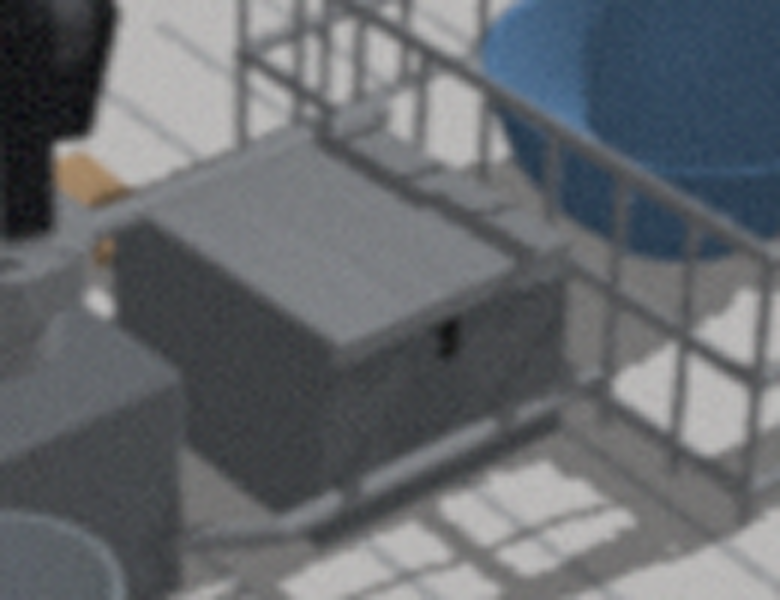

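Request:
{"fn": "servo_tool", "kwargs": {"motion": [{"fingers":255,"offset":[0,0,0],"delta_rot":[0,0,1]},{"fingers":255,"offset":[0,0,0],"delta_rot":[0,0,1]}]}}

```text
clock: 12.0
eef_pos: [0.4823, -0.0866, 0.1372]
orientation: [179.8, -0.1, 76.0]
contact_force: [7.5, 2.4, 4.3]
gripper_width: 0.0285
```

```bash
python3 s.py
```

```text
t 12.0 pos [ 0.4823 -0.0866  0.1372] ori [ 1.7981e+02 -7.0000e-02  7.6000e+01] F [7.5 2.4 4.3] M [ 0.358 -1.069  0.444] w 0.0285 j6 93.8 jv 8.0 e6 0.221
```

Request:
{"fn": "servo_tool", "kwargs": {"motion": [{"fingers":255,"offset":[0,0,0],"delta_rot":[0,0,1]}]}}

```text
clock: 12.12
eef_pos: [0.4824, -0.0866, 0.1373]
orientation: [179.8, -0.1, 75.0]
contact_force: [5.8, 1.5, 4.2]
gripper_width: 0.0288
```

```bash
python3 s.py
```

```text
t 12.125 pos [ 0.4824 -0.0866  0.1373] ori [ 1.798e+02 -7.000e-02  7.500e+01] F [5.8 1.5 4.2] M [ 0.373 -1.015  0.439] w 0.0288 j6 94.8 jv 7.9 e6 0.231
```

Request:
{"fn": "servo_tool", "kwargs": {"motion": [{"fingers":255,"offset":[0,0,0],"delta_rot":[0,0,1]}]}}

```text
clock: 12.25
eef_pos: [0.4824, -0.0866, 0.1372]
orientation: [179.8, -0.1, 74.0]
contact_force: [7.0, 1.0, 3.8]
gripper_width: 0.0286
```

```bash
python3 s.py
```

```text
t 12.25 pos [ 0.4824 -0.0866  0.1372] ori [ 1.798e+02 -7.000e-02  7.400e+01] F [7.  1.  3.8] M [ 0.295 -1.068  0.406] w 0.0286 j6 95.8 jv 8.0 e6 0.241
```

Request:
{"fn": "servo_tool", "kwargs": {"motion": [{"fingers":255,"offset":[0,0,0],"delta_rot":[0,0,1]},{"fingers":255,"offset":[0,0,0],"delta_rot":[0,0,1]}]}}

```text
clock: 12.5
eef_pos: [0.4824, -0.0866, 0.1373]
orientation: [179.8, -0.1, 72.0]
contact_force: [7.9, 1.6, 4.4]
gripper_width: 0.0288
```

```bash
python3 s.py
```

```text
t 12.5 pos [ 0.4824 -0.0866  0.1373] ori [ 1.798e+02 -8.000e-02  7.201e+01] F [7.9 1.6 4.4] M [ 0.326 -1.144  0.528] w 0.0288 j6 97.8 jv 7.9 e6 0.26
```

Request:
{"fn": "servo_tool", "kwargs": {"motion": [{"fingers":255,"offset":[0,0,0],"delta_rot":[0,0,1]},{"fingers":255,"offset":[0,0,0],"delta_rot":[0,0,1]}]}}

```text
clock: 12.75
eef_pos: [0.4825, -0.0866, 0.1372]
orientation: [179.8, -0.1, 70.0]
contact_force: [7.1, 1.9, 3.6]
gripper_width: 0.0286
```

```bash
python3 s.py
```

```text
t 12.75 pos [ 0.4825 -0.0866  0.1372] ori [ 1.798e+02 -9.000e-02  7.000e+01] F [7.1 1.9 3.6] M [ 0.299 -1.159  0.501] w 0.0286 j6 99.8 jv 7.8 e6 0.28
```

Request:
{"fn": "servo_tool", "kwargs": {"motion": [{"fingers":0,"offset":[0,0,0],"delta_rot":[0,0,0]},{"fingers":0,"offset":[0,0,0],"delta_rot":[0,0,0]},{"fingers":0,"offset":[0,0,0],"delta_rot":[0,0,0]},{"fingers":0,"offset":[0,0,0],"delta_rot":[0,0,0]},{"fingers":0,"offset":[0,0,-3],"delta_rot":[0,0,0]},{"fingers":0,"offset":[0,0,-4],"delta_rot":[0,0,0]},{"fingers":0,"offset":[0,0,0],"delta_rot":[0,0,0]}]}}

```text
clock: 13.62
eef_pos: [0.482, -0.087, 0.2093]
orientation: [179.7, -0.0, 69.9]
contact_force: [0.1, 0.3, -0.2]
gripper_width: 0.0855
```

```bash
python3 s.py
python3 - <<'E'
from fit import *
p=bot.snapshot("wrist"); np.savez("w5.npz",**{k:np.array(v) for k,v in p.items()})
a,f=fit(p,.054,.133,.482,-.0875,48); print(a.round(4),f)
b,f=fit(p,.030,.168,.482,-.0875,-20); print(b.round(4),f)
q=proj(p,[[.482,-.087,.15]])[0].astype(int)
draw(p,[(octa(.482,-.0875,.133,.054,a[2]),(0,255,0)),(octa(.482,-.0875,.168,.030,b[2]),(0,0,255))],q[0]-75,q[0]+75,q[1]-70,q[1]+70,2.8,"pics/w5p.png")
s=bot.snapshot("scene"); cv2.imwrite("pics/sc7.png",cv2.resize(s["img"][220:320,270:400],None,fx=6,fy=6,interpolation=cv2.INTER_CUBIC))
E
```

```text
t 13.625 pos [ 0.482  -0.087   0.2093] ori [ 1.7974e+02 -5.0000e-02  6.9890e+01] F [ 0.1  0.3 -0.2] M [-0.017  0.052 -0.047] w 0.0855 j6 99.9 jv -0.1 e6 0.003
[ 0.4812 -0.0882 50.7025] -10.437969
[  0.4813  -0.0883 -18.5121] -6.6382995
```

View pics/w5p.png

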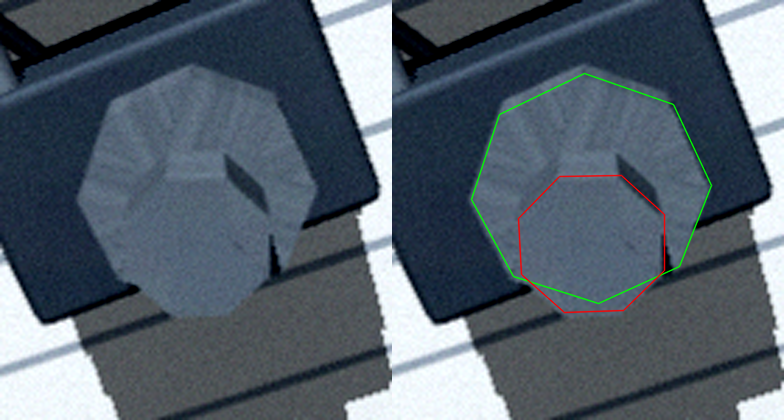

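View pics/sc7.png

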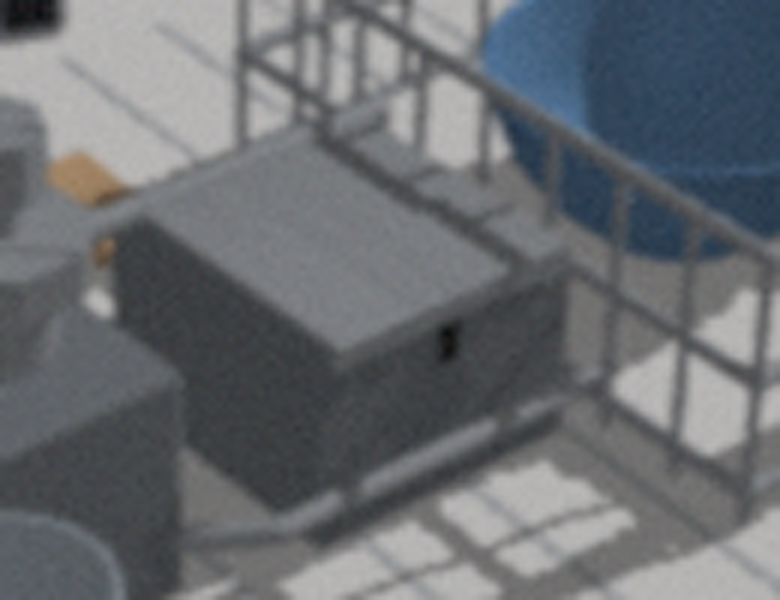

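Request:
{"fn": "servo_tool", "kwargs": {"motion": [{"fingers":0,"offset":[0,0,0],"delta_rot":[0,0,-10]},{"fingers":0,"offset":[0,0,1],"delta_rot":[0,0,-10]},{"fingers":0,"offset":[0,0,2],"delta_rot":[0,0,-10]},{"fingers":0,"offset":[0,0,2],"delta_rot":[0,0,-10]},{"fingers":0,"offset":[0,0,2],"delta_rot":[0,0,-10]},{"fingers":0,"offset":[0,0,2],"delta_rot":[0,0,-10]},{"fingers":0,"offset":[0,0,1.4],"delta_rot":[0,0,-10]},{"fingers":0,"offset":[0,0,0],"delta_rot":[0,0,0]}]}}

```text
clock: 14.72
eef_pos: [0.4796, -0.0866, 0.1001]
orientation: [-179.9, -0.2, 139.8]
contact_force: [0.4, -0.4, 0.5]
gripper_width: 0.0854
```

```bash
python3 s.py
```

```text
t 14.725 pos [ 0.4796 -0.0866  0.1001] ori [-179.89   -0.19  139.82] F [ 0.4 -0.4  0.5] M [-0.025  0.048 -0.002] w 0.0854 j6 29.9 jv 5.5 e6 -1.517
```

Request:
{"fn": "servo_tool", "kwargs": {"motion": [{"fingers":255,"offset":[0,0,0],"delta_rot":[0,0,0]},{"fingers":255,"offset":[0,0,0],"delta_rot":[0,0,0]},{"fingers":255,"offset":[0,0,0],"delta_rot":[0,0,0]},{"fingers":255,"offset":[0,0,0],"delta_rot":[0,0,0]},{"fingers":255,"offset":[0,0,0],"delta_rot":[0,0,0]}], "force": 100}}

```text
clock: 15.35
eef_pos: [0.4812, -0.0869, 0.1033]
orientation: [180.0, 0.1, 139.8]
contact_force: [-2.6, 0.5, 5.6]
gripper_width: 0.0524
```

```bash
python3 s.py
```

```text
t 15.35 pos [ 0.4812 -0.0869  0.1033] ori [1.7996e+02 6.0000e-02 1.3981e+02] F [-2.6  0.5  5.6] M [ 0.137  0.413 -0.072] w 0.0524 j6 30.0 jv -0.1 e6 -0.049
```

Request:
{"fn": "servo_tool", "kwargs": {"motion": [{"fingers":255,"offset":[0,0,0],"delta_rot":[0,0,3]},{"fingers":255,"offset":[0,0,0],"delta_rot":[0,0,3]},{"fingers":255,"offset":[0,0,0],"delta_rot":[0,0,3]},{"fingers":255,"offset":[0,0,0],"delta_rot":[0,0,3]}]}}

```text
clock: 15.85
eef_pos: [0.4814, -0.0867, 0.1033]
orientation: [179.9, 0.1, 127.8]
contact_force: [-0.7, 0.9, 4.8]
gripper_width: 0.0525
```

```bash
python3 s.py
```

```text
t 15.85 pos [ 0.4814 -0.0867  0.1033] ori [1.7993e+02 5.0000e-02 1.2778e+02] F [-0.7  0.9  4.8] M [0.275 0.225 0.627] w 0.0525 j6 42.0 jv 23.8 e6 -0.024
```

Request:
{"fn": "servo_tool", "kwargs": {"motion": [{"fingers":255,"offset":[0,0,0],"delta_rot":[0,0,3]},{"fingers":255,"offset":[0,0,0],"delta_rot":[0,0,3]},{"fingers":255,"offset":[0,0,0],"delta_rot":[0,0,3]}]}}

```text
clock: 16.23
eef_pos: [0.4816, -0.0866, 0.1033]
orientation: [179.9, 0.0, 118.8]
contact_force: [0.4, 2.1, 3.9]
gripper_width: 0.0527
```

```bash
python3 s.py
```

```text
t 16.225 pos [ 0.4816 -0.0866  0.1033] ori [1.7989e+02 4.0000e-02 1.1879e+02] F [0.4 2.1 3.9] M [0.356 0.107 0.623] w 0.0527 j6 51.0 jv 23.8 e6 -0.052
```

Request:
{"fn": "servo_tool", "kwargs": {"motion": [{"fingers":255,"offset":[0,0,0],"delta_rot":[0,0,3]},{"fingers":255,"offset":[0,0,0],"delta_rot":[0,0,3]}]}}

```text
clock: 16.48
eef_pos: [0.4816, -0.0865, 0.1033]
orientation: [179.9, 0.0, 112.8]
contact_force: [0.1, 3.2, 4.6]
gripper_width: 0.0524
```

```bash
python3 s.py
```

```text
t 16.475 pos [ 0.4816 -0.0865  0.1033] ori [1.7988e+02 3.0000e-02 1.1279e+02] F [0.1 3.2 4.6] M [ 0.429 -0.022  0.702] w 0.0524 j6 57.0 jv 23.8 e6 -0.045
```

Request:
{"fn": "servo_tool", "kwargs": {"motion": [{"fingers":255,"offset":[0,0,0],"delta_rot":[0,0,3]},{"fingers":255,"offset":[0,0,0],"delta_rot":[0,0,3]}]}}

```text
clock: 16.73
eef_pos: [0.4818, -0.0864, 0.1033]
orientation: [179.9, 0.0, 106.8]
contact_force: [2.0, 2.9, 4.0]
gripper_width: 0.0523
```

```bash
python3 s.py
```

```text
t 16.725 pos [ 0.4818 -0.0864  0.1033] ori [1.7986e+02 1.0000e-02 1.0679e+02] F [2.  2.9 4. ] M [ 0.478 -0.2    0.667] w 0.0523 j6 63.0 jv 23.8 e6 -0.043
```

Request:
{"fn": "servo_tool", "kwargs": {"motion": [{"fingers":255,"offset":[0,0,0],"delta_rot":[0,0,3]},{"fingers":255,"offset":[0,0,0],"delta_rot":[0,0,3]}]}}

```text
clock: 16.98
eef_pos: [0.4819, -0.0864, 0.1033]
orientation: [179.8, -0.0, 100.8]
contact_force: [1.9, 2.7, 2.8]
gripper_width: 0.0523
```

```bash
python3 s.py
```

```text
t 16.975 pos [ 0.4819 -0.0864  0.1033] ori [179.84  -0.   100.8 ] F [1.9 2.7 2.8] M [ 0.487 -0.277  0.705] w 0.0523 j6 69.0 jv 23.8 e6 -0.042
```

Request:
{"fn": "servo_tool", "kwargs": {"motion": [{"fingers":255,"offset":[0,0,0],"delta_rot":[0,0,3]},{"fingers":255,"offset":[0,0,0],"delta_rot":[0,0,3]}]}}

```text
clock: 17.23
eef_pos: [0.482, -0.0864, 0.1033]
orientation: [179.8, -0.0, 94.8]
contact_force: [2.9, 2.9, 4.1]
gripper_width: 0.0528
```

```bash
python3 s.py
```

```text
t 17.225 pos [ 0.482  -0.0864  0.1033] ori [ 1.7983e+02 -2.0000e-02  9.4800e+01] F [2.9 2.9 4.1] M [ 0.504 -0.462  0.697] w 0.0528 j6 75.0 jv 23.8 e6 -0.028
```

Request:
{"fn": "servo_tool", "kwargs": {"motion": [{"fingers":255,"offset":[0,0,0],"delta_rot":[0,0,3]},{"fingers":255,"offset":[0,0,0],"delta_rot":[0,0,3]}]}}

```text
clock: 17.48
eef_pos: [0.4821, -0.0864, 0.1033]
orientation: [179.8, -0.0, 88.8]
contact_force: [3.8, 2.9, 2.0]
gripper_width: 0.0524
```

```bash
python3 s.py
```

```text
t 17.475 pos [ 0.4821 -0.0864  0.1033] ori [ 1.7982e+02 -4.0000e-02  8.8800e+01] F [3.8 2.9 2. ] M [ 0.549 -0.582  0.677] w 0.0524 j6 81.0 jv 23.7 e6 0.014
```

Request:
{"fn": "servo_tool", "kwargs": {"motion": [{"fingers":255,"offset":[0,0,0],"delta_rot":[0,0,3]}]}}

```text
clock: 17.6
eef_pos: [0.4822, -0.0864, 0.1033]
orientation: [179.8, -0.0, 85.8]
contact_force: [3.5, 3.4, 3.2]
gripper_width: 0.0523
```

```bash
python3 s.py
```

```text
t 17.6 pos [ 0.4822 -0.0864  0.1033] ori [ 1.7982e+02 -5.0000e-02  8.5800e+01] F [3.5 3.4 3.2] M [ 0.46  -0.657  0.721] w 0.0523 j6 84.0 jv 23.8 e6 0.039
```

Request:
{"fn": "servo_tool", "kwargs": {"motion": [{"fingers":255,"offset":[0,0,0],"delta_rot":[0,0,1]},{"fingers":255,"offset":[0,0,0],"delta_rot":[0,0,1]}]}}

```text
clock: 17.85
eef_pos: [0.4823, -0.0864, 0.1033]
orientation: [179.8, -0.1, 83.9]
contact_force: [4.8, 3.1, 2.5]
gripper_width: 0.0522
```

```bash
python3 s.py
```

```text
t 17.85 pos [ 0.4823 -0.0864  0.1033] ori [ 1.7982e+02 -5.0000e-02  8.3880e+01] F [4.8 3.1 2.5] M [ 0.519 -0.803  0.86 ] w 0.0522 j6 85.9 jv 7.8 e6 0.548
```

Request:
{"fn": "servo_tool", "kwargs": {"motion": [{"fingers":255,"offset":[0,0,0],"delta_rot":[0,0,1]},{"fingers":255,"offset":[0,0,0],"delta_rot":[0,0,1]}]}}

```text
clock: 18.1
eef_pos: [0.4823, -0.0864, 0.1033]
orientation: [179.8, -0.1, 81.9]
contact_force: [5.0, 3.0, 2.7]
gripper_width: 0.0523
```

```bash
python3 s.py
```

```text
t 18.1 pos [ 0.4823 -0.0864  0.1033] ori [ 1.7981e+02 -6.0000e-02  8.1890e+01] F [5.  3.  2.7] M [ 0.566 -0.799  0.759] w 0.0523 j6 87.9 jv 8.0 e6 0.532
```

Request:
{"fn": "servo_tool", "kwargs": {"motion": [{"fingers":255,"offset":[0,0,0],"delta_rot":[0,0,1]},{"fingers":255,"offset":[0,0,0],"delta_rot":[0,0,1]}]}}

```text
clock: 18.35
eef_pos: [0.4823, -0.0864, 0.1033]
orientation: [179.8, -0.1, 79.9]
contact_force: [4.9, 2.8, 2.4]
gripper_width: 0.0526
```

```bash
python3 s.py
```

```text
t 18.35 pos [ 0.4823 -0.0864  0.1033] ori [ 1.7981e+02 -6.0000e-02  7.9880e+01] F [4.9 2.8 2.4] M [ 0.518 -0.867  0.791] w 0.0526 j6 89.9 jv 8.0 e6 0.545
```

Request:
{"fn": "servo_tool", "kwargs": {"motion": [{"fingers":255,"offset":[0,0,0],"delta_rot":[0,0,1]},{"fingers":255,"offset":[0,0,0],"delta_rot":[0,0,1]},{"fingers":255,"offset":[0,0,0],"delta_rot":[0,0,1]}]}}

```text
clock: 18.73
eef_pos: [0.4824, -0.0865, 0.1034]
orientation: [179.8, -0.1, 76.9]
contact_force: [5.4, 3.1, 2.1]
gripper_width: 0.0528
```

```bash
python3 s.py
```

```text
t 18.725 pos [ 0.4824 -0.0865  0.1034] ori [ 1.798e+02 -8.000e-02  7.689e+01] F [5.4 3.1 2.1] M [ 0.543 -0.945  0.82 ] w 0.0528 j6 92.9 jv 7.9 e6 0.578
```

Request:
{"fn": "servo_tool", "kwargs": {"motion": [{"fingers":255,"offset":[0,0,0],"delta_rot":[0,0,1]},{"fingers":255,"offset":[0,0,0],"delta_rot":[0,0,1]},{"fingers":255,"offset":[0,0,0],"delta_rot":[0,0,1]}]}}

```text
clock: 19.1
eef_pos: [0.4825, -0.0865, 0.1034]
orientation: [179.8, -0.1, 73.9]
contact_force: [5.8, 1.8, 1.1]
gripper_width: 0.0523
```

```bash
python3 s.py
```

```text
t 19.1 pos [ 0.4825 -0.0865  0.1034] ori [ 1.798e+02 -9.000e-02  7.389e+01] F [5.8 1.8 1.1] M [ 0.519 -0.964  0.821] w 0.0523 j6 95.9 jv 8.0 e6 0.606
```

Request:
{"fn": "servo_tool", "kwargs": {"motion": [{"fingers":255,"offset":[0,0,0],"delta_rot":[0,0,1]},{"fingers":255,"offset":[0,0,0],"delta_rot":[0,0,1]},{"fingers":255,"offset":[0,0,0],"delta_rot":[0,0,1]}]}}

```text
clock: 19.48
eef_pos: [0.4825, -0.0865, 0.1034]
orientation: [179.8, -0.1, 70.9]
contact_force: [5.9, 2.7, 2.5]
gripper_width: 0.0525
```

```bash
python3 s.py
python3 - <<'E'
from ov import *
p=bot.snapshot("wrist"); 
y=bot.sense()["orientation"][2]
draw(p,[(octa(.4825,-.087,.133,.054,y),(0,255,0))],220,420,220,420,2,"pics/w8.png")
E
python3 s.py
```

```text
t 19.475 pos [ 0.4825 -0.0865  0.1034] ori [ 1.798e+02 -1.000e-01  7.089e+01] F [5.9 2.7 2.5] M [ 0.475 -1.093  0.851] w 0.0525 j6 98.9 jv 8.0 e6 0.637
t 19.525 pos [ 0.4825 -0.0865  0.1033] ori [ 1.798e+02 -1.000e-01  7.084e+01] F [6.6 2.6 1.6] M [ 0.528 -1.091  0.659] w 0.0525 j6 99.0 jv -1.3 e6 0.605
```

View pics/w8.png

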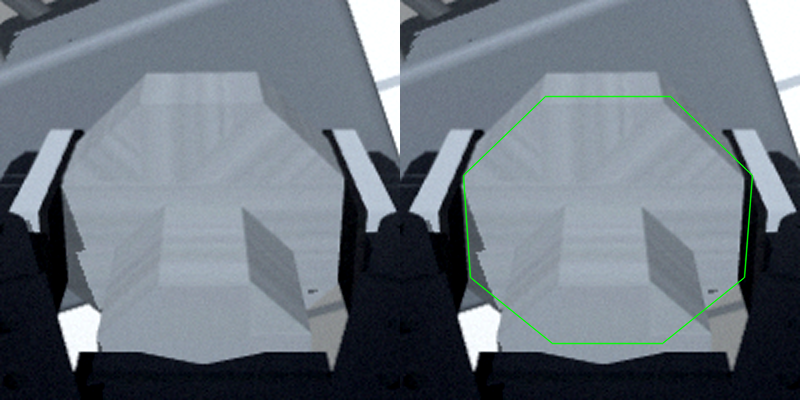

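Request:
{"fn": "servo_tool", "kwargs": {"motion": [{"fingers":255,"offset":[0,0,0],"delta_rot":[0,0,1]},{"fingers":255,"offset":[0,0,0],"delta_rot":[0,0,1]},{"fingers":255,"offset":[0,0,0],"delta_rot":[0,0,1]}]}}

```text
clock: 19.9
eef_pos: [0.4826, -0.0865, 0.1034]
orientation: [179.8, -0.1, 67.9]
contact_force: [6.4, 2.4, 2.6]
gripper_width: 0.0527
```

```bash
python3 s.py
```

```text
t 19.9 pos [ 0.4826 -0.0865  0.1034] ori [ 1.798e+02 -1.100e-01  6.789e+01] F [6.4 2.4 2.6] M [ 0.511 -1.08   0.944] w 0.0527 j6 101.9 jv 7.8 e6 0.683
```

Request:
{"fn": "servo_tool", "kwargs": {"motion": [{"fingers":255,"offset":[0,0,0],"delta_rot":[0,0,0.8]},{"fingers":0,"offset":[0,0,0],"delta_rot":[0,0,0]},{"fingers":0,"offset":[0,0,0],"delta_rot":[0,0,0]},{"fingers":0,"offset":[0,0,0],"delta_rot":[0,0,0]},{"fingers":0,"offset":[0,0,0],"delta_rot":[0,0,0]},{"fingers":0,"offset":[0,0,-3],"delta_rot":[0,0,0]},{"fingers":0,"offset":[0,0,-5],"delta_rot":[0,0,0]},{"fingers":0,"offset":[0,0,-3],"delta_rot":[0,0,0]}]}}

```text
clock: 20.9
eef_pos: [0.4812, -0.0869, 0.2146]
orientation: [179.9, -0.0, 67.1]
contact_force: [0.6, 0.0, -0.3]
gripper_width: 0.0853
```

```bash
python3 s.py
python3 - <<'E'
from ov import *
p=bot.snapshot("wrist"); q=proj(p,[[.482,-.087,.15]])[0].astype(int)
draw(p,[(octa(.482,-.0875,.133,.054,67),(0,255,0)),(octa(.482,-.0875,.168,.030,70),(0,0,255))],q[0]-75,q[0]+75,q[1]-70,q[1]+70,2.8,"pics/w9.png")
s=bot.snapshot("scene"); cv2.imwrite("pics/sc9.png",cv2.resize(s["img"][170:420,120:420],None,fx=2.5,fy=2.3,interpolation=cv2.INTER_CUBIC))
E
```

```text
t 20.9 pos [ 0.4812 -0.0869  0.2146] ori [ 1.7989e+02 -2.0000e-02  6.7080e+01] F [ 0.6  0.  -0.3] M [ 0.014  0.008 -0.066] w 0.0853 j6 102.7 jv -0.1 e6 -0.0
```

View pics/w9.png

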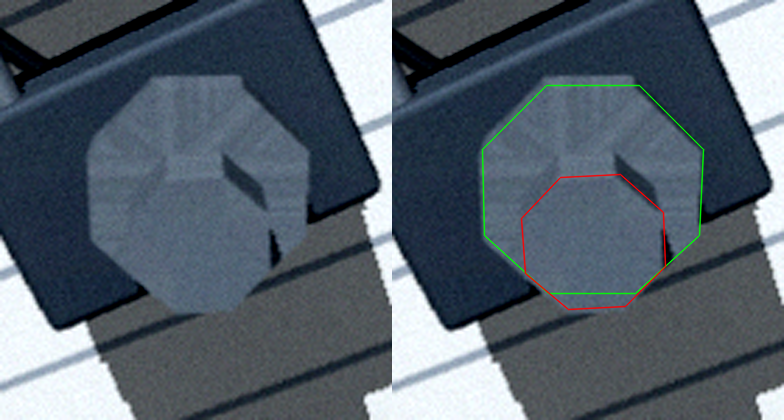

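View pics/sc9.png

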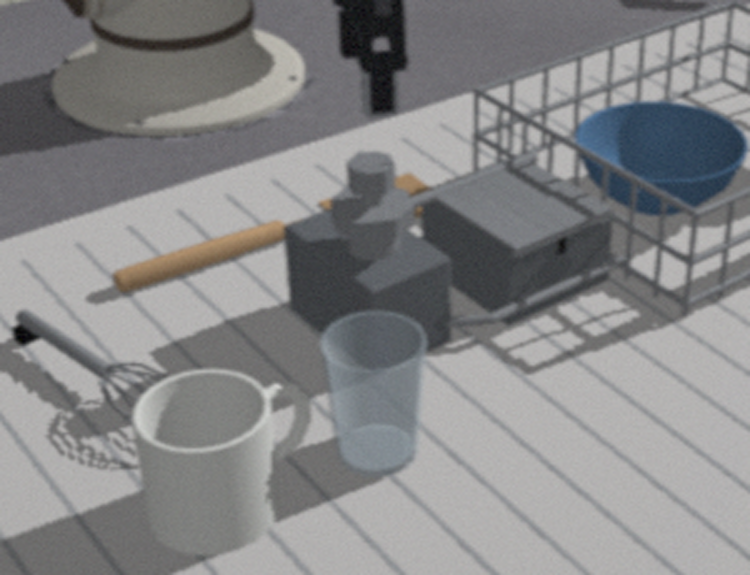

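```bash
python3 -c "
from workcell import bot
print(bot.sign_off())"
```

```text
the job is handed in; nothing more can be done
None
```

I freed the adjuster, closed the flap onto its bumper and nipped the lock ring up again, and handed the job in at about 21 s. All torque figures below are estimates read through the wrist.

- **Loosening:** I turned the lock ring about 48° (0.84 rad) anticlockwise, past the 0.75 rad that always frees the adjuster.
- **Flap:** I turned the adjuster about 92° clockwise. I felt the flap touch at roughly 75° and stopped at about 0.13–0.2 N m above friction; 0.05–0.33 is right.
- **Locking:** I tightened the ring about 73° clockwise. It began to bite after about 45°, and I stopped at about 0.25–0.27 N m above its running value; 0.16–0.52 is right.
- **Let go:** The gripper then opened and moved clear, with about zero force left at the wrist.

The last pictures show the flap down on its bumper and the adjuster still where I left it after the ring was tightened. The ring is where I released it, and the dishes shown there (mug, bowl, glass by the housing, whisk, spatula) look undisturbed. I did not check the second glass again at the end.

**Disagreement:** while the ring was biting, torque rose more slowly than the 1 N m per rad given, so its angle past bite suggests about 0.45 N m instead. Both estimates are within the allowed range.

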